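# Sweep the peg caps into the entry tray

### The arm

A 7-joint arm with a two-finger parallel gripper is mounted at the origin on the work surface. World frame = base frame: x ahead of the robot, y to its left, z up, the work surface at z = 0. Lengths are in m, angles in rad, forces in N, time in s.
With the tool pointing down it reaches from about 0.375 to 0.925 m from the base axis. Payload 3.1 kg.
Tool frame: the origin (TCP) lies at the very end of the fingers, on their centre line; the grasp point (between the pads) lies 19 mm behind it (bot.grip_depth is the distance from the TCP to the grasp point, in m); z points along the fingers, x is the direction in which the jaws open and shut, and the axes are right-handed (so a half turn about z gives the same grasp; the last joint's range is limited). The gripper opens to 85 mm and grips with 20 to 120 N. Pads are 22 mm wide; open, the fingers measure 114 mm over their backs; the gripper's body (76 mm by 85 mm) begins 54 mm behind the grasp point. The pads swing forward as they close: fully open they stand 13 mm farther back than shut.
Start: joints at [1.24, 0.383, 0.044, 1.598, -0.018, 1.161, -0.05], TCP at [0.15, -0.632, 0.231] pointing down, gripper open.
Joint ranges: [-2.61, 2.61], [-0.41, 2.15], [-1.48, 1.57], [0, 2.5], [-1.57, 4.71], [0.05, 1.97], [-2.85, 2.85]. Speed limits (rad/s): [2.79, 2.79, 3.14, 3.14, 3.14, 3.14, 3.14].

### API

Orientations are given as a unit quaternion [x, y, z, w].
In Python, from rig import bot, viewer, order gives the robot as it stands.
- The arm moves only by the shell command python3 -m handwheel 'ROWS' [FORCE]. ROWS is JSON, a list of rows, each a list of 5 numbers: the finger opening in m, from 0 to 0.0854, then the shift along the tool's x, y, z in m, then the turn about the tool's z in degrees. A call has 1 to 10 rows; each row is the pose to reach, as a shift and turn from the pose measured when the call began, along the tool's axes at that moment; what a row does not reach only later rows make up. A row lasts 1/8 s, in which the tool goes at most 62.5 mm and 10.7 degrees, less where a joint would pass 70% of its speed; a pose out of reach is approached as far as the arm can. A call with a gripper value outside its range is refused whole. The fingers move at their own pace and stop on an object; FORCE is the grip in N (left out, the last holds). Time passes only in rows, so rows that repeat a pose let the fingers close. It gives the time, the measured TCP pose, the force and the opening at its end, in the units of the state.
- bot.read_state(): the state, without advancing time (a new reading comes with each control period).
- viewer.read_camera(name): name is "side" or "top"; returns a dict with "img" (400x640x3 uint8, red, green, blue), "mtx" (3x3 intrinsics, pixels), "k1" (the pictures are not rectified: a ray, as slopes to the right and down, at radius r is drawn at 1 + k1 r^2 times it, then the intrinsics apply), "rvec" (rotation vector, rad) and "tvec" (3), from world to camera coordinates, as OpenCV has them. Camera axes: x right, y down, z forward; pixel columns grow to the right and rows downward; lengths in m; the calibration is good to about 2 mm. A picture is of the moment at which its call begins. There is no depth.
- order.sign_off(): hands the job in, once; it reports no verdict.
The state is a dict: "time": time; "joint_positions": joint angles; "qd": joint speeds; "effort": joint torques, N m; "eef_pos": TCP position; "eef_rot": TCP orientation; "ft_force": force on the tool from outside, world axes, zero at the start; "wrist_torque": the same for the moment, N m; "gripper_width": opening from 0.0 (shut) to 1.0 (fully open).
Only numpy, scipy, OpenCV 4.12 (cv2) and the standard library are available. Lean on these libraries where they do the work, as an engineer would, in place of code of your own. Each camera call takes 0.05 s, during which the arm holds its last target.

### The job

Three round walnut caps have come off the pegboard pegs and lie loose on the entry shelf: sweep all three across the shelf with the fingertips, through the open side of the low three-sided tray, until each lies flat and wholly inside it. Only push them along the shelf, never grip or lift them, and leave the cube, cup, remote, keys, case and tin where they are.

Things in the scene. Friction and masses are not known exactly. Their poses are not given: they have to be found in the camera images.
- cap_near_c (a point): centre (half-way up, 7.5 mm above the shelf) of a loose walnut peg cap, the one nearest the robot: a round dark wooden button, 32 mm across and 15 mm tall with a bevelled upper edge, about 15 g, lying flat on the shelf, bevel up
- cap_mid_c (a point): centre (half-way up, 7.5 mm above the shelf) of a loose walnut peg cap, the middle one in distance from the robot: a round dark wooden button, 32 mm across and 15 mm tall with a bevelled upper edge, about 15 g, lying flat on the shelf, bevel up
- cap_far_c (a point): centre (half-way up, 7.5 mm above the shelf) of a loose walnut peg cap, the one farthest from the robot: a round dark wooden button, 32 mm across and 15 mm tall with a bevelled upper edge, about 15 g, lying flat on the shelf, bevel up
- tray: three-sided low white tray fixed to the shelf, open on top and on one side; its floor is level with the shelf (no lip or step, thin grey liner). Origin: centre of the inner floor. The inner floor is 180 mm along its x axis (x -90 to +90 mm) and 120 mm along its y axis (y -60 to +60 mm). The open side is at y = +60 mm (facing +y, roughly to the robot's left); walls 8 mm thick and 25 mm tall stand at x = -90, x = +90 and y = -60 mm. z up
- cube: white charging cube, 45 mm each side, standing between and behind the caps; leave alone. Origin: centre of its underside
- cup: teal ceramic cup, 72 mm across the rim, 60 mm tall, upright at the back; leave alone. Origin: centre of its underside
- remote: black remote control, 150 x 42 x 18 mm, long side along its x axis; leave alone. Origin: centre of its underside
- keys: steel key ring lying flat, ring 36 mm across (origin at its centre), two brass keys reaching 65 mm from the centre, 6 mm thick; leave alone. Origin on the shelf surface
- case: black glasses case, 60 x 155 x 42 mm, long side along its y axis, at the back; leave alone. Origin: centre of its underside
- tin: round flat aluminium tin, 60 mm across and 22 mm tall, on the robot's side of the shelf; leave alone. Origin: centre of its underside
Mind the look-alikes: they are no part of the job. Leave any orange or purple look-alike of the part that bears cap_mid_c alone.

How it is judged:
At the end, for the whole second after the job is handed in: All three caps lie flat and at rest on the tray floor, each wholly within the three walls and the line of the open side (cap centre within 80 mm of the tray centre along x and between -52 and +46 mm along y) (x of cap_near_c in the frame of tray between -0.08 and 0.08 m and y of cap_near_c in the frame of tray between -0.052 and 0.046 m and height (world z) of each of cap_near_c, cap_mid_c, cap_far_c below 0.012 m and linear speed of each of cap_near, cap_mid, cap_far below 0.02 m/s and x of cap_mid_c in the frame of tray between -0.08 and 0.08 m and y of cap_mid_c in the frame of tray between -0.052 and 0.046 m and x of cap_far_c in the frame of tray between -0.08 and 0.08 m and y of cap_far_c in the frame of tray between -0.052 and 0.046 m); the robot touches nothing.
It fails at once if a peg cap is lifted (its centre more than 19 mm above the shelf) (height (world z) of any of cap_near_c, cap_mid_c, cap_far_c above 0.019 m).
It fails at once if a peg cap is taken between the fingers ((horizontal distance between the grasp point and cap_near_c below 0.01 m and height (world z) of the grasp point below 0.031 m) or (horizontal distance between the grasp point and cap_mid_c below 0.01 m and height (world z) of the grasp point below 0.031 m) or (horizontal distance between the grasp point and cap_far_c below 0.01 m and height (world z) of the grasp point below 0.031 m)).
It fails at once if another thing on the shelf is moved by more than 15 mm (distance of any of cube, cup, remote, keys, case, tin from where it was at the start of the episode above 0.015 m).
It also fails if it takes over 72 s, if anything falls off the work surface, if the arm or the gripper's body presses on something with over 40 N, if the wrist force passes 120 N, or if a joint passes its speed limit or range.

## Working session

There is one attempt and no reset: what is moved stays moved. The work goes in short steps, Python scripts to look and compute and a shell command to move; the robot and the scene stay as the last step left them, time stands still between calls to the robot, and variables do not carry over. Pictures are saved under pics/ and viewed, and the job is handed in when it is done.

```bash
ls; mkdir -p pics
python3 - <<'E'
from rig import bot, viewer, order
import cv2
for n in ("top","side"):
    c=viewer.read_camera(n); cv2.imwrite(f"pics/{n}0.png",c["img"][:,:,::-1]); print(n,c["mtx"].tolist(),c["k1"],c["rvec"],c["tvec"])
print(bot.read_state())
E
```

```text
pics
top [[465.7444867928946, 0.0, 317.39880815451636], [0.0, 465.7444867928946, 203.84836034067553], [0.0, 0.0, 1.0]] -0.03188453929467269 [ 2.19448577 -2.1909249   0.04041053] [0.04516339 0.58022216 1.06615776]
side [[437.2361419761542, 0.0, 319.34476267579214], [0.0, 437.2361419761542, 193.47966924950077], [0.0, 0.0, 1.0]] 0.036074019662558354 [ 2.30047199 -0.30231273  0.11304863] [-0.56951414  0.17015893  0.76565689]
{'time': 0.1, 'joint_positions': array([ 1.24018822,  0.38376637,  0.04379139,  1.59945097, -0.01788472,
        1.16118428, -0.04990199]), 'qd': array([ 1.63494665e-04, -1.70099958e-03, -6.13436798e-04, -3.53810752e-03,
       -8.35703385e-05,  6.07828761e-04, -5.22317023e-04]), 'effort': array([ 2.46339398e-03, -4.34728324e+01,  1.02918819e+00, -2.50456828e+01,
        1.08682769e-02,  5.42817419e-03, -1.73818719e-07]), 'eef_pos': array([ 0.14978279, -0.63161474,  0.22998781]), 'eef_rot': array([ 7.84484221e-01, -6.20147600e-01, -9.85519943e-04, -6.99759027e-04]), 'ft_force': array([-0.54899831,  0.53923614,  0.5315567 ]), 'wrist_torque': array([ 0.0106156 , -0.02284957,  0.02806566]), 'gripper_width': 0.9982158382357108}
```

View pics/top0.png

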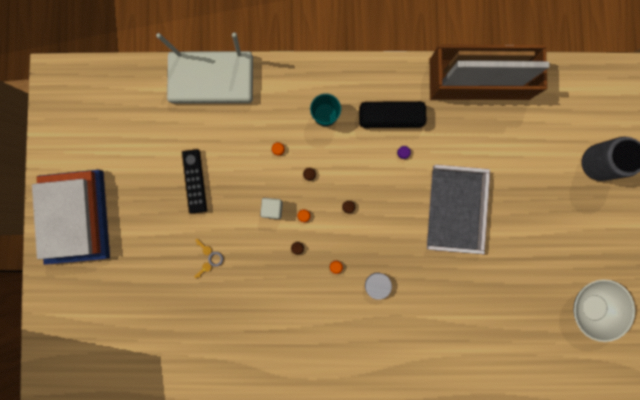

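View pics/side0.png

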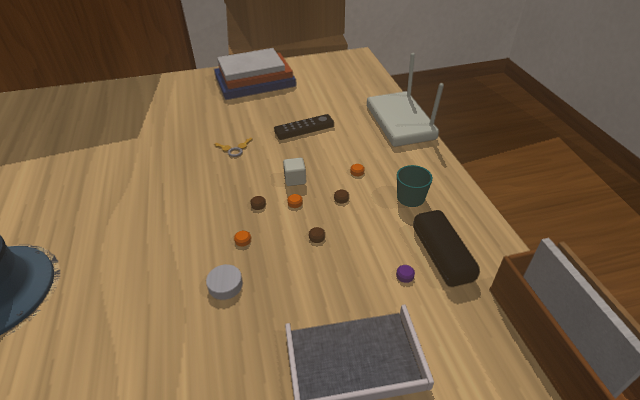

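The top view shows three dark brown caps at (309,174), (349,207) and (297,248). The look-alikes are orange at (278,149), (304,216) and (336,267), and purple at (404,152). Only the brown ones fit "walnut". The tray is at about (459,210), open to the left. Next I'll measure and take an enlarged crop.

```bash
cat > h.py <<'E'
import cv2, numpy as np
from rig import bot, viewer, order
def ray(c,uv,z):
    d=np.array([c["k1"],0,0,0,0.])
    p=cv2.undistortPoints(np.array(uv,float).reshape(-1,1,2),c["mtx"],d).reshape(-1,2)
    R=cv2.Rodrigues(np.array(c["rvec"]))[0]; o=-R.T@np.array(c["tvec"]).ravel()
    D=np.c_[p,np.ones(len(p))]@R
    return o+D*((z-o[2])/D[:,2])[:,None]
def blobs(mask,lo=40,hi=1e5):
    n,l,s,ct=cv2.connectedComponentsWithStats(mask.astype(np.uint8))
    return [(ct[i],s[i]) for i in range(1,n) if lo<=s[i][4]<=hi]
def caps(c,z=.0085):
    im=c["img"].astype(int); r,g,b=im[...,0],im[...,1],im[...,2]
    m=(r<95)&(r-b>12)&(g<65)
    return [(ct.round(1),s[2:],ray(c,ct,z)[0].round(4)) for ct,s in blobs(m,50,400)]
E
python3 - <<'E'
from h import *
c=viewer.read_camera("top"); s=viewer.read_camera("side")
for q in (c,s):
    for x in caps(q): print(*x)
    print()
im=c["img"].astype(int); r,g,b=im[...,0],im[...,1],im[...,2]
h=cv2.cvtColor(c["img"],cv2.COLOR_RGB2HSV)
print("orange/purple")
for ct,st in blobs((h[...,0]<14)&(h[...,1]>200)&(h[...,2]>170)): print(ct.round(1),st[2:],ray(c,ct,.008)[0].round(3))
for ct,st in blobs((h[...,0]>120)&(h[...,0]<165)&(h[...,1]>100)): print(ct.round(1),st[2:],ray(c,ct,.008)[0].round(3))
# tray liner
m=(h[...,1]<60)&(h[...,2]<130)&(h[...,2]>50)
m[:, :400]=0;m[:140]=0;m[270:]=0;m[:,520:]=0
cn=max(cv2.findContours(m.astype(np.uint8),0,2)[0],key=cv2.contourArea)
P=ray(c,cn.reshape(-1,2),0)
rc=cv2.minAreaRect(P[:,:2].astype(np.float32)*1000);print("liner",rc,cv2.boxPoints(rc).round(0).tolist())
for nm,px,z in (("tin",(378,286),.022),("cubetop",(271,208),.045),("purple",(404,152),.008)): print(nm,ray(c,px,z)[0].round(3))
cv2.imwrite("pics/crop.png",cv2.resize(c["img"][130:310,240:500,::-1],None,fx=3,fy=3,interpolation=cv2.INTER_CUBIC))
E
```

```text
[122.3  12.8] [  8  30 172] [1.0416 0.518  0.0085]
[146.6  12. ] [  9  29 145] [1.0426 0.4586 0.0085]
[157.   11.1] [ 4 23 58] [1.0446 0.4333 0.0085]
[201.   14.8] [ 17  50 336] [1.0343 0.3263 0.0085]
[230.4   4.6] [ 19  11 174] [1.0589 0.2558 0.0085]
[580.4  23.8] [ 6 50 94] [ 1.0134 -0.5836  0.0085]
[634.2  24.4] [ 10  52 295] [ 1.0138 -0.7154  0.0085]
[490.5  25.3] [  5  39 109] [ 1.0076 -0.3662  0.0085]
[131.5  22. ] [ 8 15 83] [1.0183 0.4948 0.0085]
[345.8  34.4] [ 5 34 87] [ 0.9841 -0.0207  0.0085]
[394.3 116.9] [ 70  28 263] [ 0.7854 -0.1344  0.0085]
[197.1 185.5] [ 25  64 172] [0.6231 0.3284 0.0085]
[309.6 173.9] [ 12  13 124] [0.6504 0.0646 0.0085]
[607.5 178.1] [45  9 52] [ 0.642  -0.6361  0.0085]
[348.9 206.6] [ 13  12 128] [ 0.5741 -0.0272  0.0085]
[297.5 248. ] [ 12  13 127] [0.4778 0.0921 0.0085]

[401.7  80.4] [ 17  18 184] [0.963  0.4855 0.0085]
[532.9 162.4] [ 38  11 115] [1.0985 0.0527 0.0085]
[341.  196.2] [ 15  14 164] [0.6517 0.0611 0.0085]
[257.7 202.6] [ 15  14 164] [0.4797 0.0886 0.0085]
[604.3 232.7] [ 81  20 295] [ 1.099  -0.1668  0.0085]
[316.5 234.8] [ 16  15 203] [ 0.5752 -0.0302  0.0085]
[629.8 241.2] [22  7 66] [ 1.1278 -0.1962  0.0085]
[610.8 254.4] [ 59  19 356] [ 1.0731 -0.2137  0.0085]
[521.6 262.5] [ 27  25 295] [ 0.9114 -0.19    0.0085]
[611.5 263.8] [49 12 81] [ 1.0591 -0.2318  0.0085]
[618.2 268.8] [ 46  13 153] [ 1.0621 -0.244   0.0085]
[632.6 390.3] [ 18  24 273] [ 0.9274 -0.4235  0.0085]

orange/purple
[276.6 147.8] [11 11 90] [0.712 0.142 0.008]
[302.7 215.1] [11 11 97] [0.554 0.08  0.008]
[335. 267.] [11 11 95] [0.434 0.005 0.008]
[403.6 152. ] [ 12  11 112] [ 0.702 -0.156  0.008]
liner ((569.6663208007812, -279.34326171875), (123.5890121459961, 184.5121612548828), 85.38837432861328) [[473.0, -334.0], [657.0, -348.0], [667.0, -225.0], [483.0, -210.0]]
tin [ 0.392 -0.093  0.022]
cubetop [0.569 0.15  0.045]
purple [ 0.702 -0.157  0.008]
```

View pics/crop.png

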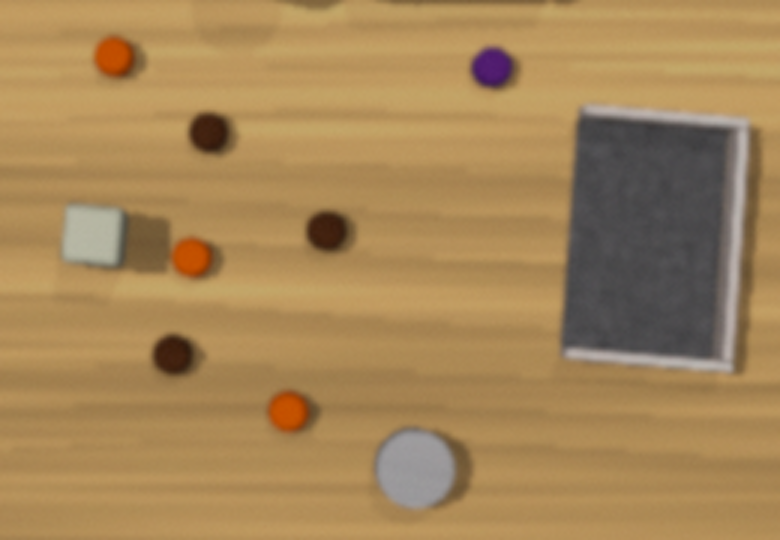

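The crop confirms it: the brown caps are at crop (208,132), (327,230) and (174,354), and the orange and purple ones are clearly different. The two views agree to about 3 mm. The liner measures 184×123 mm against the stated 180×120.

Plan: keep a 16 mm finger gap so the cap nests against both fingertips from behind, and push mostly along −y, taking mid first, then far, then near.

```bash
cat >> h.py <<'E'
from scipy.spatial.transform import Rotation as Ro
def go(x,y,z,yaw=None):
    s=bot.read_state(); R=Ro.from_quat(s["eef_rot"]).as_matrix()
    cy=np.degrees(np.arctan2(R[1,0],R[0,0])); d=R.T@(np.array([x,y,z])-s["eef_pos"])
    print("t",round(s["time"],2),"tcp",s["eef_pos"].round(4),"yaw",round(cy,1),"ft",s["ft_force"].round(1),"w",round(s["gripper_width"],3),
     "| shift mm",(d*1000).round(1),"turn",None if yaw is None else round(-(yaw-cy),1))
E
python3 -c "
from h import *
go(.574,.018,.12,0)"
```

```text
t 0.2 tcp [ 0.1498 -0.6319  0.2304] yaw -76.7 ft [-0.6 -0.1  0.4] w 1.001 | shift mm [-534.3 -562.7  111.2] turn -76.7
```

```bash
python3 -m handwheel '[[0.016,-40,0,0,-10]]' 20 2>&1 | head -3; python3 -c "
from h import *
go(.574,.018,.12,0)"
```

```text
time: 0.32
eef_pos: [0.1362, -0.5734, 0.2292]
eef_rot: [0.837, -0.547, -0.001, -0.001]
t 0.33 tcp [ 0.1362 -0.5734  0.2292] yaw -66.4 ft [-0.5 -0.   0.6] w 0.812 | shift mm [-366.2 -638.1  110.1] turn -66.4
```

I typed that shift in mm where the interface takes metres. The row limit clipped it to about 60 mm in free air, so no harm came of it. I'll use metres from here.

```bash
python3 -m handwheel '[[0.016,-0.03,-0.05,0.0,-10],[0.016,-0.06,-0.1,0.01,-20],[0.016,-0.09,-0.15,0.02,-30],[0.016,-0.12,-0.2,0.03,-40],[0.016,-0.15,-0.25,0.04,-50],[0.016,-0.18,-0.3,0.05,-60],[0.016,-0.21,-0.36,0.06,-66.4],[0.016,-0.24,-0.41,0.07,-66.4],[0.016,-0.27,-0.46,0.08,-66.4],[0.016,-0.3,-0.51,0.09,-66.4]]'; python3 -c "
from h import *
go(.574,.018,.12,0)"
```

```text
time: 1.58
eef_pos: [0.4842, -0.0926, 0.1398]
eef_rot: [1.0, -0.0, -0.0, -0.001]
ft_force: [0.2, -1.7, 0.1]
gripper_width: 0.189
t 1.57 tcp [ 0.4842 -0.0926  0.1398] yaw -0.0 ft [ 0.2 -1.7  0.1] w 0.189 | shift mm [  89.8 -110.6   19.9] turn -0.0
```

Now tool x is world +x, tool y is world −y and tool z is down. I'll move in behind mid and start down.

```bash
python3 -m handwheel '[[0.016,0.03,-0.04,0.0,0],[0.016,0.06,-0.08,0.01,0],[0.016,0.09,-0.111,0.02,0],[0.016,0.09,-0.111,0.05,0],[0.016,0.09,-0.111,0.08,0],[0.016,0.09,-0.111,0.1,0],[0.016,0.09,-0.111,0.1,0]]'
python3 - <<'E'
from h import *
go(.574,.018,.005,0)
for n in("top","side"):
    cv2.imwrite(f"pics/{n}1.png",viewer.read_camera(n)["img"][:,:,::-1])
E
```

```text
time: 2.45
eef_pos: [0.5725, 0.0182, 0.0382]
eef_rot: [1.0, -0.0, -0.002, -0.001]
ft_force: [0.4, -0.1, 0.4]
gripper_width: 0.188
t 2.45 tcp [0.5725 0.0182 0.0382] yaw -0.0 ft [ 0.4 -0.1  0.4] w 0.188 | shift mm [ 1.7  0.2 33.2] turn -0.0
```

View pics/side1.png

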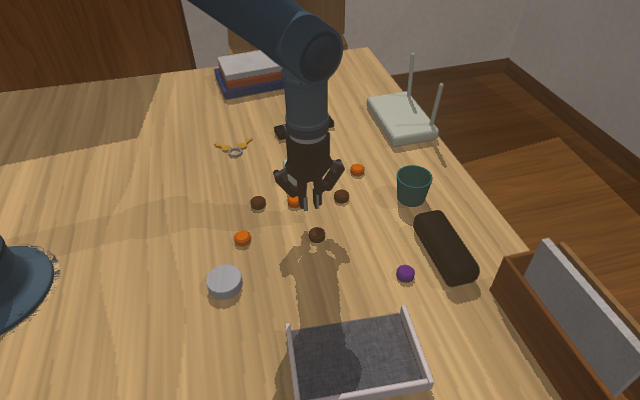

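View pics/top1.png

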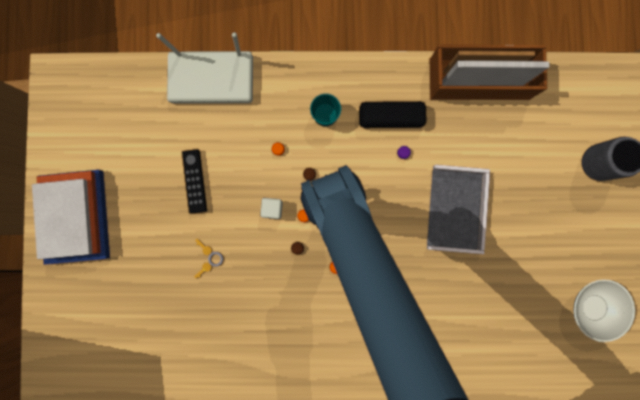

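The side view shows the fingertips at about (310,205), squarely behind mid at (317,235) and clear of the orange cap. Next I'll go down and start a gentle push.

```bash
python3 -m handwheel '[[0.016,0.002,0,0.02,0],[0.016,0.002,0,0.033,0],[0.016,0.002,0,0.033,0],[0.016,0.002,0.015,0.033,0],[0.016,0.002,0.03,0.033,0],[0.016,0.002,0.045,0.033,0],[0.016,0.002,0.06,0.033,0],[0.016,0.002,0.075,0.033,0]]'
python3 - <<'E'
from h import *
go(.571,-.257,.005,0)
c=viewer.read_camera("side")
for x in caps(c):
    if x[2][0]<.8: print(*x)
cv2.imwrite(f"pics/s2.png",cv2.resize(c["img"][150:370,180:440,::-1],None,fx=3,fy=2.7))
E
```

```text
time: 3.55
eef_pos: [0.5768, -0.0578, 0.0076]
eef_rot: [1.0, -0.001, 0.001, -0.001]
ft_force: [0.2, 0.3, 0.6]
gripper_width: 0.188
t 3.55 tcp [ 0.5768 -0.0578  0.0076] yaw -0.1 ft [0.2 0.3 0.6] w 0.188 | shift mm [ -5.6 199.2   2.2] turn -0.1
[323.4  49.4] [20  6 51] [0.7975 0.7481 0.0085]
[238.   82.6] [ 37  21 174] [0.5015 0.6052 0.0085]
[285.1 131.8] [ 24  18 242] [0.5847 0.3238 0.0085]
[257.9 202.7] [ 15  14 151] [0.48   0.0881 0.0085]
```

View pics/s2.png

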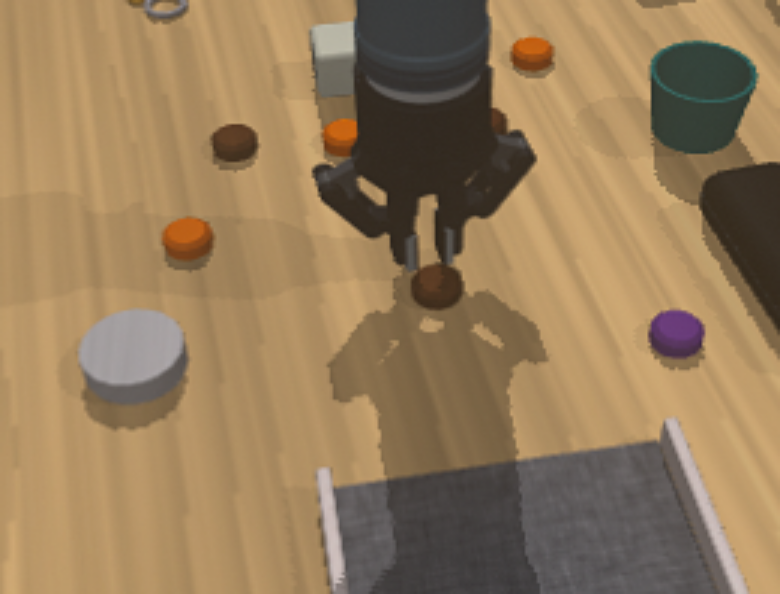

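Mid is nested in front of both fingertips, at about crop (437,287), and is moving straight. I'll continue into the tray, 3 mm lower.

```bash
python3 -m handwheel '[[0.016,-0.001,0.02,0.003,0],[0.016,-0.001,0.04,0.003,0],[0.016,-0.002,0.06,0.003,0],[0.016,-0.003,0.08,0.003,0],[0.016,-0.003,0.1,0.003,0],[0.016,-0.004,0.12,0.003,0],[0.016,-0.005,0.14,0.003,0],[0.016,-0.005,0.16,0.003,0],[0.016,-0.006,0.175,0.003,0],[0.016,-0.006,0.185,0.003,0]]'
python3 - <<'E'
from h import *
go(.571,-.257,.005,0)
c=viewer.read_camera("side")
cv2.imwrite(f"pics/s3.png",cv2.resize(c["img"][180:400,180:440,::-1],None,fx=3,fy=2.7))
E
```

```text
time: 4.85
eef_pos: [0.5697, -0.2474, 0.0044]
eef_rot: [1.0, -0.003, 0.0, 0.0]
ft_force: [0.5, 0.7, 0.1]
gripper_width: 0.185
t 4.85 tcp [ 0.5697 -0.2474  0.0044] yaw -0.3 ft [0.5 0.7 0.1] w 0.185 | shift mm [ 1.4  9.6 -0.6] turn -0.3
```

View pics/s3.png

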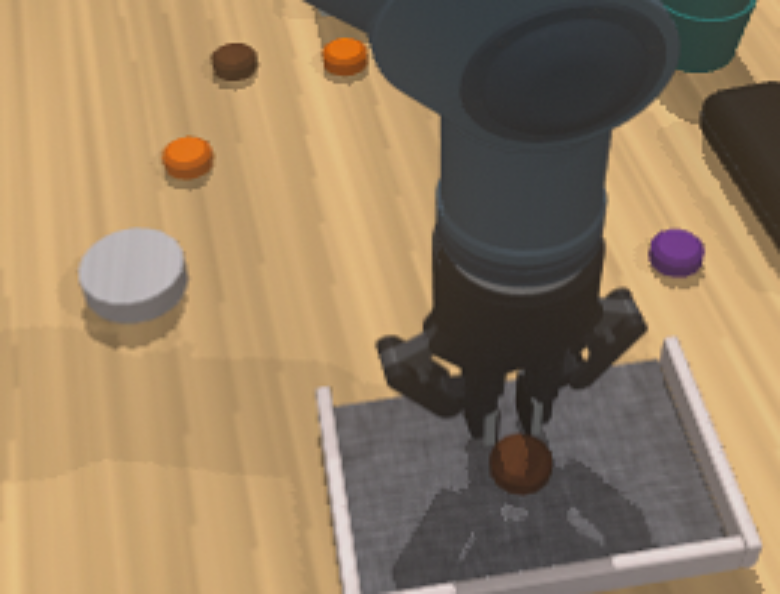

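Mid is inside the tray at crop (520,463). I'll back off, lift and move to far.

```bash
python3 -m handwheel '[[0.016,0,-0.015,0,0],[0.016,0,-0.03,0,0],[0.016,0,-0.04,-0.03,0],[0.016,0,-0.05,-0.07,0],[0.016,0,-0.05,-0.1,0],[0.016,0,-0.05,-0.1,0]]'
python3 - <<'E'
from h import *
go(.656,.108,.10,-6.6)
E
```

```text
time: 5.65
eef_pos: [0.5727, -0.1962, 0.1075]
eef_rot: [1.0, -0.001, 0.003, 0.002]
ft_force: [-0.7, -0.5, -0.6]
gripper_width: 0.186
t 5.65 tcp [ 0.5727 -0.1962  0.1075] yaw -0.1 ft [-0.7 -0.5 -0.6] w 0.186 | shift mm [  82.5 -304.4    7. ] turn 6.5
```

```bash
python3 -m handwheel '[[0.016,0.015,-0.05,0,3],[0.016,0.03,-0.1,0,6.5],[0.016,0.045,-0.15,0,6.5],[0.016,0.06,-0.2,0,6.5],[0.016,0.072,-0.25,0,6.5],[0.016,0.083,-0.304,0.0,6.5],[0.016,0.083,-0.304,0.04,6.5],[0.016,0.083,-0.304,0.06,6.5],[0.016,0.083,-0.304,0.06,6.5]]'
python3 - <<'E'
from h import *
go(.656,.108,.005,-6.6)
c=viewer.read_camera("side")
for x in caps(c):
    if x[2][0]<.8: print(*x)
cv2.imwrite(f"pics/s4.png",cv2.resize(c["img"][150:400,180:440,::-1],None,fx=3,fy=2.4))
E
```

```text
time: 6.78
eef_pos: [0.6537, 0.1055, 0.0433]
eef_rot: [0.998, -0.058, -0.0, 0.003]
ft_force: [-0.1, -0.9, -0.0]
gripper_width: 0.191
t 6.78 tcp [0.6537 0.1055 0.0433] yaw -6.7 ft [-0.1 -0.9 -0. ] w 0.191 | shift mm [ 2.  -2.9 38.2] turn -0.1
[299.   51.5] [ 44  10 238] [0.7176 0.755  0.0085]
[256.7  80.1] [ 74  21 394] [0.5564 0.6054 0.0085]
[341.  196.2] [ 15  13 165] [0.6518 0.0611 0.0085]
[257.7 202.6] [ 15  14 164] [0.4797 0.0886 0.0085]
[353.6 352.9] [ 21  23 385] [ 0.5704 -0.2755  0.0085]
```

View pics/s4.png

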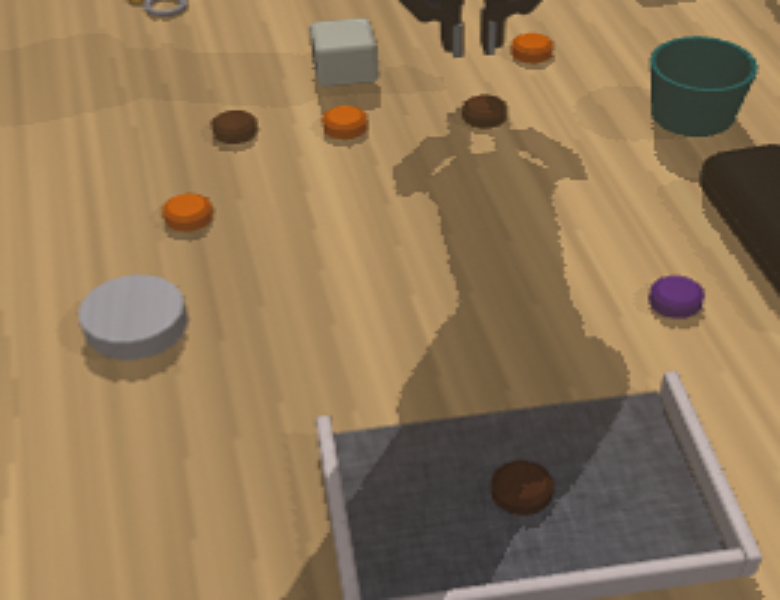

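Mid rests at (0.570, −0.275), the tray centre. The fingers are now behind far, at crop (485,110). Next I'll go down and sweep far in.

```bash
python3 -m handwheel '[[0.016,0.001,0,0.02,0],[0.016,0.001,0,0.038,0],[0.016,0.001,0,0.038,0],[0.016,0.001,0.015,0.039,0],[0.016,0.001,0.03,0.039,0],[0.016,0.001,0.045,0.039,0],[0.016,0.001,0.06,0.039,0],[0.016,0.001,0.075,0.039,0]]'
python3 - <<'E'
from h import *
go(.615,-.247,.0045,-6.6)
c=viewer.read_camera("side")
cv2.imwrite(f"pics/s5.png",cv2.resize(c["img"][150:400,180:440,::-1],None,fx=3,fy=2.4))
E
```

```text
time: 7.82
eef_pos: [0.6479, 0.0294, 0.0069]
eef_rot: [0.998, -0.059, 0.002, 0.002]
ft_force: [0.4, -0.3, 0.0]
gripper_width: 0.188
t 7.83 tcp [0.6479 0.0294 0.0069] yaw -6.8 ft [ 0.4 -0.3  0. ] w 0.188 | shift mm [-1.000e-01  2.784e+02  3.700e+00] turn -0.2
```

View pics/s5.png

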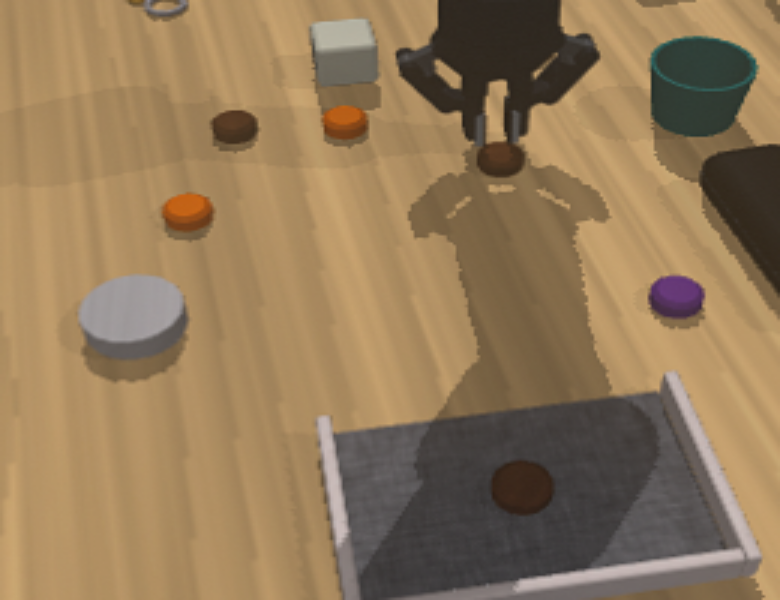

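Far is nested at crop (500,158). I have 278 mm to go, straight along tool y.

```bash
python3 -m handwheel '[[0.016,0,0.018,0.003,0],[0.016,0,0.036,0.003,0],[0.016,0,0.054,0.003,0],[0.016,0,0.072,0.003,0],[0.016,0,0.09,0.003,0],[0.016,0,0.108,0.003,0],[0.016,0,0.126,0.003,0],[0.016,0,0.144,0.003,0],[0.016,0,0.16,0.003,0],[0.016,0,0.17,0.003,0]]'
python3 - <<'E'
from h import *
go(.615,-.247,.0045,-6.6)
c=viewer.read_camera("side")
cv2.imwrite(f"pics/s6.png",cv2.resize(c["img"][150:400,180:440,::-1],None,fx=3,fy=2.4))
E
```

```text
time: 9.12
eef_pos: [0.6269, -0.1446, 0.0048]
eef_rot: [0.998, -0.061, 0.002, 0.004]
ft_force: [-0.3, -0.4, -0.0]
gripper_width: 0.189
t 9.12 tcp [ 0.6269 -0.1446  0.0048] yaw -7.0 ft [-0.3 -0.4 -0. ] w 0.189 | shift mm [  0.7 103.1   1.1] turn -0.4
```

View pics/s6.png

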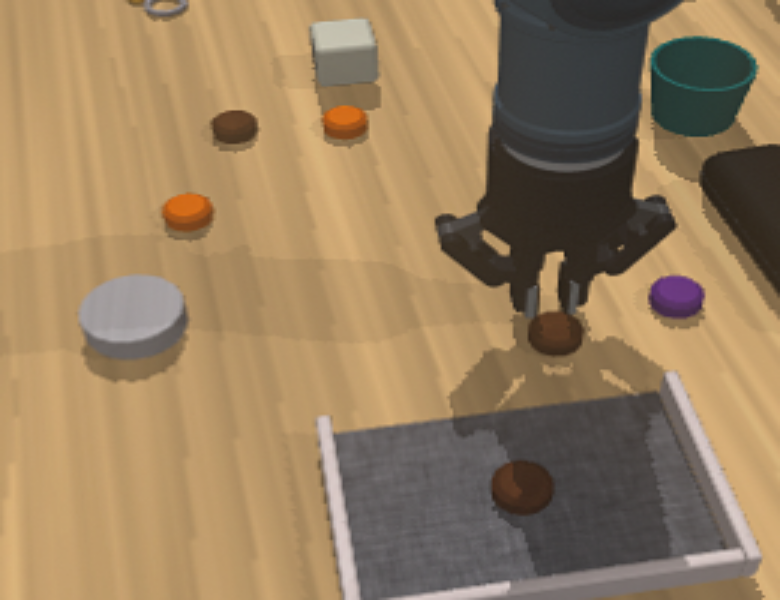

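Far is nested at crop (555,333). I'll ease 5 mm toward +x to keep clear of mid, and stop at a TCP y of about −0.243.

```bash
python3 -m handwheel '[[0.016,0.001,0.018,0,0],[0.016,0.002,0.036,0,0],[0.016,0.003,0.054,0,0],[0.016,0.005,0.07,0,0],[0.016,0.006,0.084,0,0],[0.016,0.006,0.094,0,0],[0.016,0.006,0.099,0,0],[0.016,0.006,0.099,0,0]]'; python3 -m handwheel '[[0.016,0,-0.015,0,0],[0.016,0,-0.03,0,0],[0.016,0,-0.04,-0.03,0],[0.016,0,-0.05,-0.07,0],[0.016,0,-0.05,-0.1,0],[0.016,0,-0.05,-0.1,0]]';python3 - <<'E'
from h import *
go(.472,.135,.10,7.5)
c=viewer.read_camera("side")
for x in caps(c):
    if x[2][0]<.7: print(*x)
cv2.imwrite(f"pics/s7.png",cv2.resize(c["img"][150:400,180:440,::-1],None,fx=3,fy=2.4))
E
```

```text
time: 10.18
eef_pos: [0.6203, -0.2454, 0.0056]
eef_rot: [0.998, -0.062, 0.001, 0.005]
ft_force: [0.2, 0.1, -0.9]
gripper_width: 0.188
time: 10.92
eef_pos: [0.6295, -0.1923, 0.1088]
eef_rot: [0.998, -0.06, 0.005, 0.005]
ft_force: [-0.5, -0.6, 0.4]
gripper_width: 0.186
t 10.93 tcp [ 0.6295 -0.1923  0.1088] yaw -6.9 ft [-0.5 -0.6  0.4] w 0.186 | shift mm [-195.8 -306.     3.9] turn -14.4
[246.4  34.1] [12 19 85] [0.5713 0.9383 0.0085]
[258.2  79.7] [ 74  21 131] [0.561  0.6064 0.0085]
[257.9 203.3] [ 14  14 123] [0.4799 0.0864 0.0085]
[382.2 343.8] [ 21  23 373] [ 0.6173 -0.2729  0.0085]
[353.7 353. ] [ 21  23 389] [ 0.5704 -0.2757  0.0085]
```

View pics/s7.png

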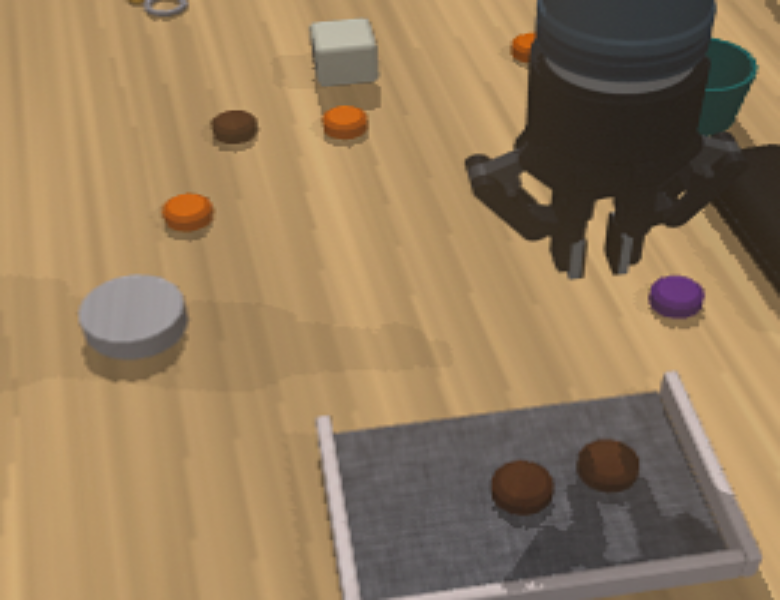

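Far rests at (0.617, −0.273) and mid hasn't moved. Now near, pushing along a heading of about 7°.

```bash
python3 -m handwheel '[[0.016,-0.032,-0.05,0,-7],[0.016,-0.064,-0.1,0,-14],[0.016,-0.096,-0.15,0,-14],[0.016,-0.128,-0.2,0,-14],[0.016,-0.16,-0.25,0,-14],[0.016,-0.194,-0.304,0.0,-14],[0.016,-0.194,-0.304,0.0,-14],[0.016,-0.194,-0.304,0.04,-14],[0.016,-0.194,-0.304,0.06,-14],[0.016,-0.194,-0.304,0.06,-14]]'
python3 - <<'E'
from h import *
go(.474,.133,.005,6.8)
c=viewer.read_camera("side")
cv2.imwrite(f"pics/s8.png",cv2.resize(c["img"][120:370,150:410,::-1],None,fx=3,fy=2.4))
E
```

```text
time: 12.22
eef_pos: [0.4699, 0.1305, 0.0402]
eef_rot: [0.998, 0.061, -0.001, 0.005]
ft_force: [0.4, 1.4, -0.3]
gripper_width: 0.182
t 12.22 tcp [0.4699 0.1305 0.0402] yaw 7.0 ft [ 0.4  1.4 -0.3] w 0.182 | shift mm [ 4.4 -2.3 35.2] turn 0.2
```

View pics/s8.png

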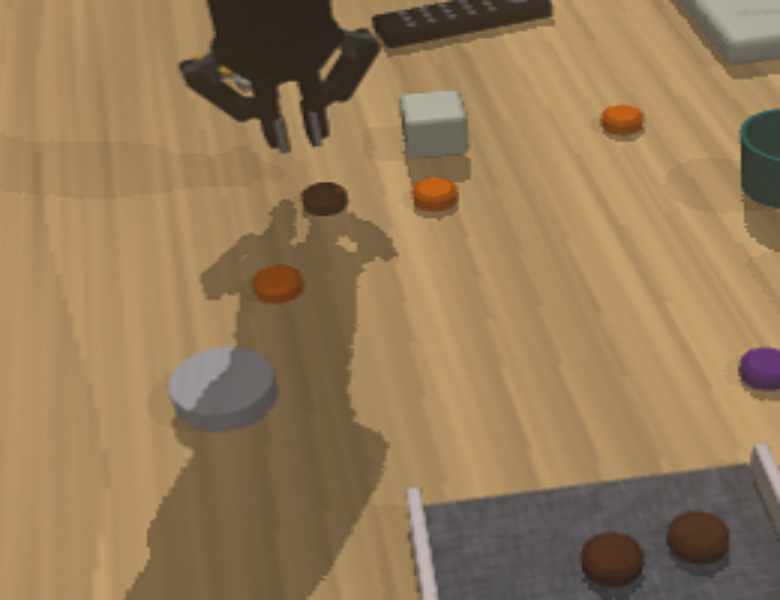

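The fingers are behind near, at crop (325,198), with the orange cap at (277,283) to the left of the path. I'll shift 4 mm in x, go down and push.

```bash
python3 -m handwheel '[[0.016,0.005,-0.002,0.015,0],[0.016,0.005,-0.002,0.035,0],[0.016,0.005,-0.002,0.036,0],[0.016,0.005,0.015,0.036,0],[0.016,0.005,0.03,0.036,0],[0.016,0.005,0.045,0.036,0],[0.016,0.005,0.06,0.036,0],[0.016,0.005,0.075,0.036,0]]'
python3 - <<'E'
from h import *
go(.519,-.24,.0045,6.8)
c=viewer.read_camera("side")
cv2.imwrite(f"pics/s9.png",cv2.resize(c["img"][150:400,150:410,::-1],None,fx=3,fy=2.4))
E
```

```text
time: 13.28
eef_pos: [0.4857, 0.0556, 0.0065]
eef_rot: [0.998, 0.061, 0.001, 0.005]
ft_force: [0.8, 0.7, 1.2]
gripper_width: 0.188
t 13.28 tcp [0.4857 0.0556 0.0065] yaw 6.9 ft [0.8 0.7 1.2] w 0.188 | shift mm [ -2.7 297.4   5.2] turn 0.1
```

View pics/s9.png

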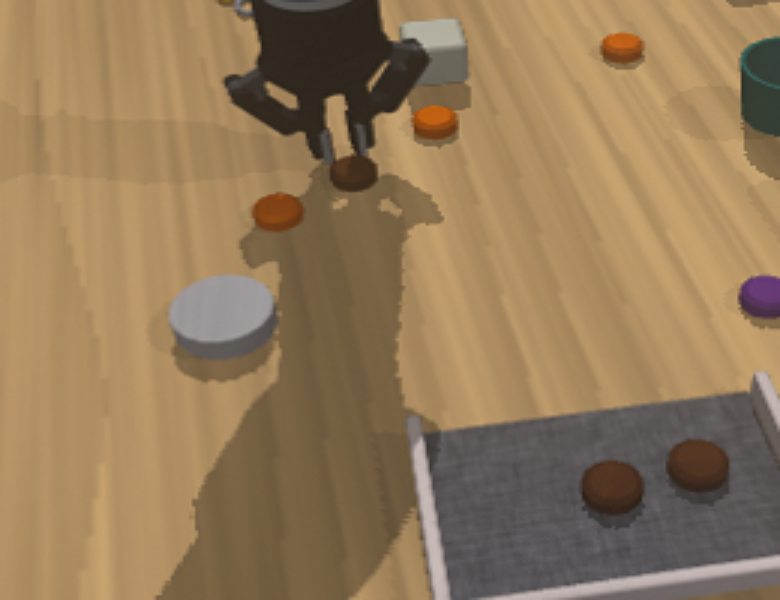

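```bash
python3 -m handwheel '[[0.016,0,0.018,0.003,0],[0.016,0,0.036,0.003,0],[0.016,0,0.054,0.003,0],[0.016,0,0.072,0.003,0],[0.016,0,0.09,0.003,0],[0.016,0,0.108,0.003,0],[0.016,0,0.126,0.003,0],[0.016,-0.001,0.144,0.003,0],[0.016,-0.001,0.162,0.003,0],[0.016,-0.001,0.172,0.003,0]]'
python3 - <<'E'
from h import *
go(.519,-.24,.0045,6.8)
c=viewer.read_camera("side")
cv2.imwrite(f"pics/s10.png",cv2.resize(c["img"][150:400,150:410,::-1],None,fx=3,fy=2.4))
E
```

```text
time: 14.58
eef_pos: [0.5051, -0.1201, 0.0053]
eef_rot: [0.998, 0.058, 0.0, 0.007]
ft_force: [0.1, 0.2, 0.3]
gripper_width: 0.19
t 14.57 tcp [ 0.5051 -0.1201  0.0053] yaw 6.7 ft [0.1 0.2 0.3] w 0.19 | shift mm [-1.000e-01  1.207e+02  2.400e+00] turn -0.1
```

View pics/s10.png

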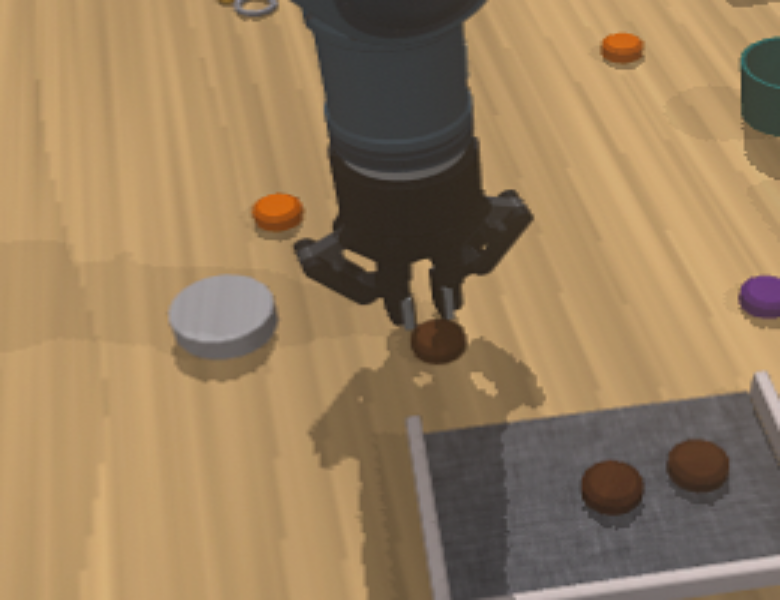

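Near is nested at crop (438,340) with about 120 mm to go. The near wall and mid are both clear of the path.

```bash
python3 -m handwheel '[[0.016,0,0.018,0.001,0],[0.016,0,0.036,0.001,0],[0.016,0,0.054,0.001,0],[0.016,0,0.072,0.001,0],[0.016,0,0.09,0.001,0],[0.016,0,0.105,0.001,0],[0.016,0,0.115,0.001,0],[0.016,0,0.121,0.001,0],[0.016,0,0.121,0.001,0]]'; python3 -m handwheel '[[0.016,0,-0.015,0,0],[0.016,0,-0.03,0,0],[0.016,0,-0.04,-0.03,0],[0.016,0,-0.06,-0.07,0],[0.016,0,-0.1,-0.12,0],[0.016,0,-0.15,-0.15,0],[0.016,0,-0.2,-0.2,0],[0.016,0,-0.25,-0.2,0],[0.016,0,-0.25,-0.2,0]]';python3 - <<'E'
from h import *
go(.472,.135,.10,7.5)
C=np.array([.5697,-.2793]);a=np.radians(-4.5);X=np.array([np.cos(a),np.sin(a)]);Y=np.array([-X[1],X[0]])
for n in("top","side"):
    c=viewer.read_camera(n)
    for x in caps(c):
        p=x[2][:2]-C
        if abs(p).max()<.15: print(n,*x,"tray",(p@X).round(3),(p@Y).round(3))
    cv2.imwrite(f"pics/{n}11.png",c["img"][:,:,::-1])
E
```

```text
time: 15.75
eef_pos: [0.5192, -0.2417, 0.006]
eef_rot: [0.998, 0.057, 0.0, 0.007]
ft_force: [-0.1, 0.8, -0.2]
gripper_width: 0.189
time: 16.88
eef_pos: [0.4892, 0.0173, 0.2037]
eef_rot: [0.998, 0.064, 0.002, 0.007]
ft_force: [-0.2, -1.0, 0.2]
gripper_width: 0.188
t 16.88 tcp [0.4892 0.0173 0.2037] yaw 7.3 ft [-0.2 -1.   0.2] w 0.188 | shift mm [  -2.3 -120.3  102.1] turn -0.2
top [452.6 188.5] [ 14  14 157] [ 0.6166 -0.2694  0.0085] tray 0.046 0.014
top [454.2 208.7] [ 15  14 160] [ 0.5695 -0.2726  0.0085] tray -0.001 0.007
top [451.5 229.2] [ 14  14 155] [ 0.5219 -0.2657  0.0085] tray -0.049 0.01
side [382.2 343.7] [ 21  22 375] [ 0.6173 -0.2728  0.0085] tray 0.047 0.01
side [353.6 352.9] [ 21  23 387] [ 0.5704 -0.2756  0.0085] tray 0.0 0.004
side [322.1 356.7] [ 21  23 391] [ 0.5229 -0.269   0.0085] tray -0.047 0.007
```

View pics/side11.png

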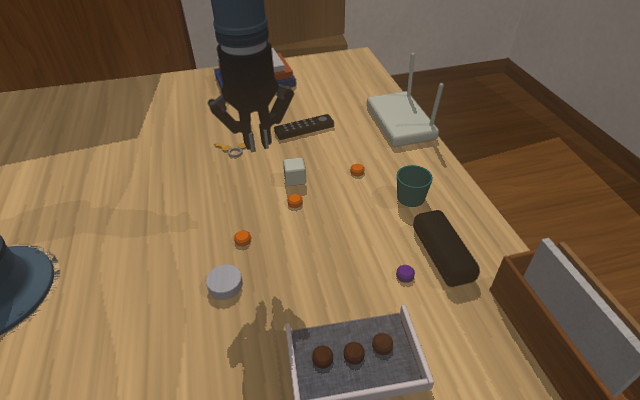

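View pics/top11.png

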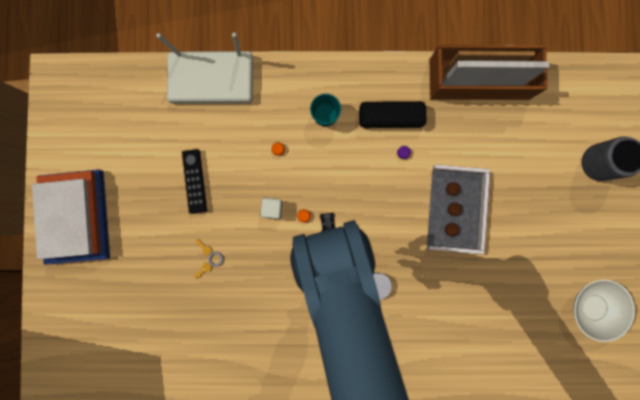

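All three caps are in the tray: at (453,189), (454,209) and (452,229) in the top view, and (382,344), (354,353) and (322,357) in the side view. Everything else is at the same pixels as before, and the arm is clear.

```bash
python3 -c "
from rig import order
print(order.sign_off())"
```

```text
the job is handed in; nothing more can be done
None
```

I swept all three walnut caps into the tray one at a time (mid, far, near), pushing each from behind with the nearly closed fingertips. I never gripped or lifted a cap, and I handed the job in at about 17 s of the 72 s allowed.

**Caps:** the last pictures put them at these positions in the tray frame, all well inside the limits and apparently lying flat. The two views agree to about 4 mm.

| Cap | x (mm) | y (mm) |
|---|---|---|
| near | −47 to −49 | +7 to +10 |
| mid | 0 | +4 to +7 |
| far | +46 | +10 to +14 |

**Other things:** the cube, cup, remote, keys and case, plus the orange and purple look-alikes, show no visible movement. I judged this by eye against the first pictures. In the last top view the arm partly hid the tin and covered one orange look-alike, so for those two I relied on the side view.

**One slip:** I typed one early shift in millimetres instead of metres. The row limit clipped it to about 60 mm in free air, and nothing was touched.

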